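# Dock a battery module and lock it

## Task

Lift the grey battery module off its sloped holder and stand it upright, brass contacts down, on the dock's black rubber pad, between the fence and the low gate and parallel to them, and let go. Then turn the dock's black lock knob clockwise until it clicks past its detent into the locked position, which closes the gate in front of the module, and let go. Do not disturb the tools and other parts lying about.

Things in the scene. Friction and masses are not known exactly. Their poses are not given: they have to be found in the camera images.
- module: flat grey battery module 90 x 66 x 24 mm, about 0.25 kg. Origin: centre of its underside. x runs along the 90 mm length, away from the contact end; y along the width; z along the thickness. It starts lying on the holder, x sloping up by 35 degrees, contact end low. A black band runs round it near the contact end; a paper label is on top
- module_foot (a point): centre of the module's contact end face (66 x 24 mm, three brass contacts), in the module's own axes: this face must end down on the pad
- holder: fixed black holder on a steel foot plate 110 x 60 x 6 mm. Origin: under its middle, on the table; x uphill, y across. Its plate (35 degree slope, 88 long, 42 wide) is 52 mm above the table at its middle; a ledge 12 mm high, 42 wide stops the module's low end. The module overhangs the plate by 12 mm on both sides, so fingers can reach past it
- dock: fixed aluminium base plate 170 (x) x 280 (y) x 12 mm. Origin: under its middle; x points from the gate's side to the fence's side. The pad is centred at y = -85 mm, the lock head at y = +80 mm. Lock head: grey box 88 mm wide (y), 100 long, top face sloping 26 degrees from level and facing -x, its middle 78 mm above the table
- dock_pad (a point): centre of the black rubber pad (36 x 80 mm), at its surface, 12 mm above the table, in the dock's axes. Fence: fixed upright 50 wide (y), 40 high, 10 thick, its inner face at x = +18 mm from here. The gate is on the -x side
- knob (a joint): angle of the lock knob, rad: 0 released; clockwise (seen looking at the knob) makes it grow. From about 0.2 a spring detent resists (up to about 0.25 N m); its top is at 0.6, and beyond that the knob is drawn on to about 0.95 or more (locked; stop at 1.32). Let go before 0.6 it springs back to about 0.25
- knob_grip (a point): point on the knob's axis to grip, 7 mm below the top of its grip bar (46 long, 14 thick), 23 mm above the 48 mm disc under the bar. z: the knob's axis, outward, 26 degrees from vertical; x along the bar, turning with it. A white line marks the bar's pointer end (-x); on the head a thin tick marks released, a square one locked
- gate (a joint): travel of the low steel gate (50 wide, 22 high, 8 thick; a low bar links it to the lock head), driven by the knob: 0 open, its inner face at x = -36 mm from the pad's centre; 15 mm per rad of the knob, so 0.018 m (x = -18 mm) with the pointer at the square tick
- screwdriver: bystander: screwdriver with a yellow handle, lying, 200 long, 26 thick; origin under its middle, mm
- bits: bystander: black bit holder block 34 x 28 x 18 (30 with bits), beside the sloped holder; origin under its middle, mm
- reel: bystander: small white empty reel, 38 across, 24 high, standing on its flange; origin under its middle, mm
- lens: bystander: dark lens barrel, 58 across, 42 high, standing in front of the dock; origin under its middle, mm
- tube: bystander: black square tube 16 x 280 x 16, lying; origin under its middle, mm
- tin: bystander: steel can, 54 across, 75 high; origin under its middle, mm
- wrench: bystander: flat steel wrench, 180 long, lying; origin under its middle, mm
There are look-alikes about, which are no part of the job. There is more than one size of the module; the one meant has the size given above.

How it is judged:
On the way, in this order (a step that is already met when the one before it is completed fails the run):
1. the module stands upright on its contact end on the dock's pad, between fence and gate, let go, with the knob still released (angle between module's own x axis and vertical below 0.12 rad and angle between the z axis of module and the x axis of dock_pad, either way round below 0.26 rad and x of module_foot in the frame of dock_pad between -0.02 and 0.02 m and y of module_foot in the frame of dock_pad between -0.017 and 0.017 m and z of module_foot in the frame of dock_pad between -0.005 and 0.005 m and contact force between the fingers and module below 0.3 N and linear speed of module below 0.02 m/s and value of joint knob below 0.4 rad), for 0.3 s.
2. the knob is turned past its detent to the locked position (value of joint knob above 0.85 rad), for 0.1 s.
At the end, for the whole second after the job is handed in: The module rests on its contact end on the pad: upright within 0.12 rad, parallel to the fence within 0.26 rad, foot within 20 mm (x), 17 mm (y) and 5 mm (height) of the pad's centre; the knob rests beyond 0.85 rad (past the detent) and the gate is closed by over 11.5 mm (angle between module's own x axis and vertical below 0.12 rad and angle between the z axis of module and the x axis of dock_pad, either way round below 0.26 rad and x of module_foot in the frame of dock_pad between -0.02 and 0.02 m and y of module_foot in the frame of dock_pad between -0.017 and 0.017 m and z of module_foot in the frame of dock_pad between -0.005 and 0.005 m and value of joint knob above 0.85 rad and value of joint gate above 0.0115 m and linear speed of module below 0.02 m/s and velocity of joint knob between -0.1 and 0.1 rad/s); the robot touches nothing.
It fails at once if a bystander is moved more than 30 mm (distance of any of screwdriver, bits, reel, lens, tube, tin, wrench from where it was at the start of the episode above 0.03 m).
It also fails if it takes over 62 s, if anything falls off the work surface, if the arm or the gripper's body presses on something with over 40 N, if the wrist force passes 120 N, or if a joint passes its speed limit or range.

## Robot

A 6-joint arm with a two-finger parallel gripper is mounted at the origin on the work surface. World frame = base frame: x ahead of the robot, y to its left, z up, the work surface at z = 0. Lengths are in m, angles in rad, forces in N, time in s.
With the tool pointing down it reaches from about 0.375 to 0.9 m from the base axis. Payload 3.1 kg.
Tool frame: the origin (TCP) lies at the very end of the fingers, on their centre line; the grasp point (between the pads) lies 19 mm behind it; z points along the fingers, y is the line along which they close (so a half turn about z gives the same grasp; the last joint's range is limited). The gripper opens to 87 mm and grips with 3 to 60 N. Pads are 19 mm wide; open, the fingers measure 117 mm over their backs; the gripper's body (75 mm by 190 mm) begins 51 mm behind the grasp point.
Start: joints at [-1.312, 0.527, 1.433, -0, 1.181, -0.178], TCP at [0.265, -0.566, 0.223] pointing down, gripper open.
Joint ranges: [-3.08, 3.08], [-0.75, 2.2], [0.22, 2.44], [-1.43, 4.57], [0, 2.65], [-2.85, 2.85]. Speed limits (rad/s): [2.79, 2.79, 3.14, 3.14, 3.14, 3.14].

## Interface

Orientations are given as a rotation vector (axis times angle).
In Python, from bench import readout, vision, finish_job gives the robot as it stands.
- The arm moves only by the shell command python3 -m creep 'ROWS' [FORCE]. ROWS is text: rows parted by semicolons, each of 7 numbers parted by spaces: the turn, a rotation vector about the tool's x, y, z in rad, then the shift along the tool's x, y, z in mm, then the opening, from -1 (shut) to 1 (fully open). In form: wx wy wz tx ty tz jaw; .... A call has 1 to 8 rows; each row shifts and turns the commanded pose from where the row before left it, along the tool's axes as they then stand; what a row does not reach is not made up. A row lasts 1/12 s, in which the tool goes at most 41.7 mm and 7.16 degrees, less where a joint would pass 70% of its speed; a pose out of reach is approached as far as the arm can. A call is refused whole if a number of a shift passes 41.7 or a number of a turn 0.125, either way. A call with a gripper value outside its range is refused whole. The fingers move at their own pace and stop on an object; FORCE is the grip in N (left out, the last holds). Time passes only in rows, so rows that do not move let the fingers close. It gives the time, the measured TCP pose, the force, the opening and the grip force at its end, in the units of the state.
- readout.get_state(): the state, without advancing time (a new reading comes with each control period).
- vision.snapshot(name): name is "scene" or "top"; returns a dict with "img" (480x640x3 uint8, blue, green, red), "mtx" (3x3 intrinsics, pixels), "dist_coeffs" ([k1, k2, p1, p2, k3] as OpenCV has them; the pictures are not rectified), "rvec" (rotation vector, rad) and "tvec" (3), from world to camera coordinates, as OpenCV has them. Camera axes: x right, y down, z forward; pixel columns grow to the right and rows downward; lengths in m; the calibration is good to about 2 mm. A picture is of the moment at which its call begins. There is no depth.
- finish_job(): hands the job in; it is judged then, once.
The state is a dict: "time": time; "q": joint angles; "joint_velocities": joint speeds; "tau": joint torques, N m; "position": TCP position; "tcp_rot": TCP orientation; "force": force on the tool from outside, world axes, zero at the start; "wrist_torque": the same for the moment, N m; "finger_gap": opening from 0.0 (shut) to 1.0 (fully open); "gripper_force": force on a finger pad.
Only numpy, scipy, OpenCV 4.12 (cv2) and the standard library are available. Lean on these libraries where they do the work, as an engineer would, in place of code of your own. Each camera call takes 0.05 s, during which the arm holds its last target. There are 200 camera calls.

## Working session

There is one attempt and no reset: what is moved stays moved. The work goes in short steps, Python scripts to look and compute and a shell command to move; the robot and the scene stay as the last step left them, time stands still between calls to the robot, and variables do not carry over. Pictures are saved under pics/ and viewed, at most 10 in all, crops included, and the job is handed in when it is done.

```bash
ls; mkdir -p pics; python3 - <<'E'
from bench import readout, vision
import cv2
for n in ("scene","top"):
    s=vision.snapshot(n); cv2.imwrite(f"pics/{n}0.png",s["img"])
    print(n,s["mtx"],s["dist_coeffs"],s["rvec"],s["tvec"])
print(readout.get_state())
E
```

```text
pics
scene [[472.31157922   0.         316.91606672]
 [  0.         472.31157922 232.17954809]
 [  0.           0.           1.        ]] [0.00968604 0.         0.         0.         0.        ] [ 1.16131195  2.510115   -0.78875102] [ 0.36427759 -0.32670113  1.28680177]
top [[472.1546451    0.         316.04000505]
 [  0.         472.1546451  234.44896668]
 [  0.           0.           1.        ]] [-0.12275132  0.          0.          0.          0.        ] [ 2.17536579 -2.1620589   0.09325321] [0.01845029 0.57707407 1.01645292]
{'time': 0.1, 'q': array([-1.31148061e+00,  5.28394938e-01,  1.43376456e+00,  9.91343934e-07,
        1.18142232e+00, -1.78499315e-01]), 'joint_velocities': array([ 0.00025028, -0.00363707, -0.00377014, -0.00055247,  0.0010987 ,
       -0.0011017 ]), 'tau': array([-6.60322553e-05, -4.40982771e+01, -1.77152181e+01,  6.33910904e-02,
        5.33353246e-02, -5.02042269e-05]), 'position': array([ 0.26483085, -0.56538716,  0.2216592 ]), 'tcp_rot': array([-3.06467940e+00, -6.81806547e-01,  1.24706464e-04]), 'force': array([-0.5790904 , -0.12210299, -0.23279652]), 'wrist_torque': array([-0.0120911 , -0.01325304, -0.03198789]), 'gripper_force': 0.0, 'finger_gap': 1.0018846857283028}
```

View pics/scene0.png

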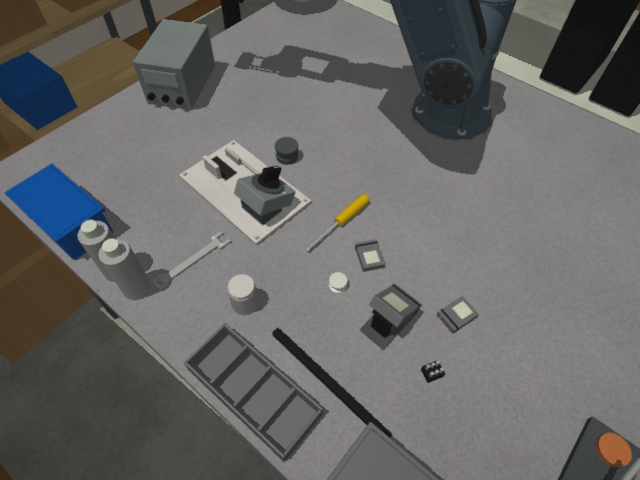

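View pics/top0.png

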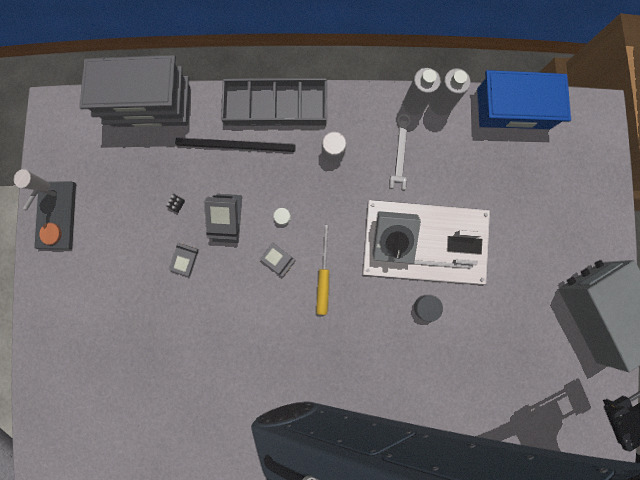

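Candidates for the module, in the top picture: (222,215), lying on the raised holder (scene 396,303), and two smaller flat ones on the table at (183,261) and (277,260) (scene 458,312 and 370,256). The one on the holder fits because it is sloped and larger. The dock is at top (427,242), with the knob near (398,242) and the pad at (465,243). I'll confirm with an enlarged crop.

```bash
python3 - <<'E'
import cv2, numpy as np
t=cv2.imread("pics/top0.png"); s=cv2.imread("pics/scene0.png")
def c(im,x,y,w,h,f): return cv2.resize(im[y:y+h,x:x+w],None,fx=f,fy=f,interpolation=cv2.INTER_CUBIC)
cv2.imwrite("pics/cm.png",np.hstack([c(t,150,185,66*2,100,3)[:, :396],c(s,350,230,132,100,3)]))
cv2.imwrite("pics/cd.png",np.vstack([c(t,355,195,140,95,5)[:, :700][:290*1+185],])) 
cv2.imwrite("pics/cs.png",c(s,175,135,140,110,5))
E
```

```text
(no output)
```

View pics/cm.png

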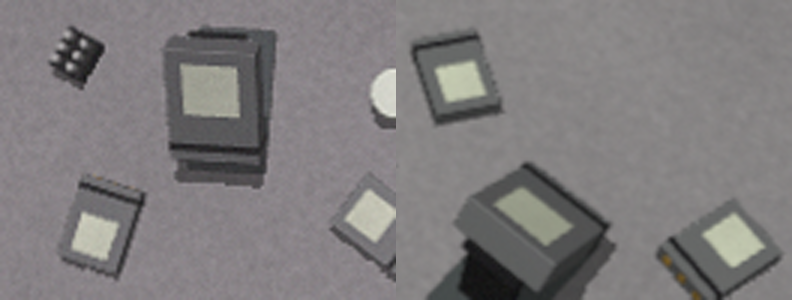

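View pics/cd.png

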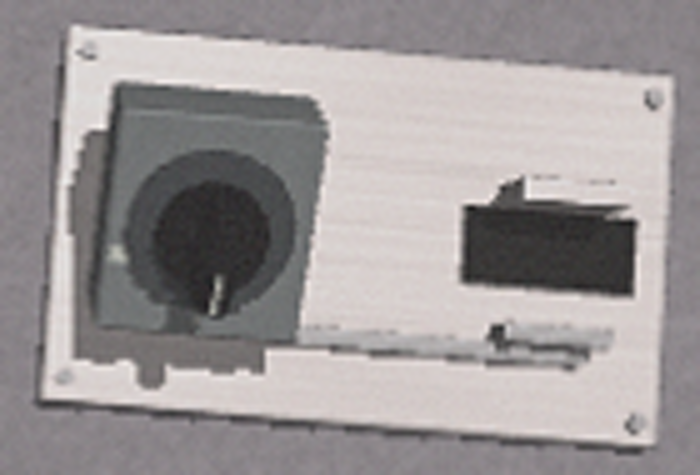

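View pics/cs.png

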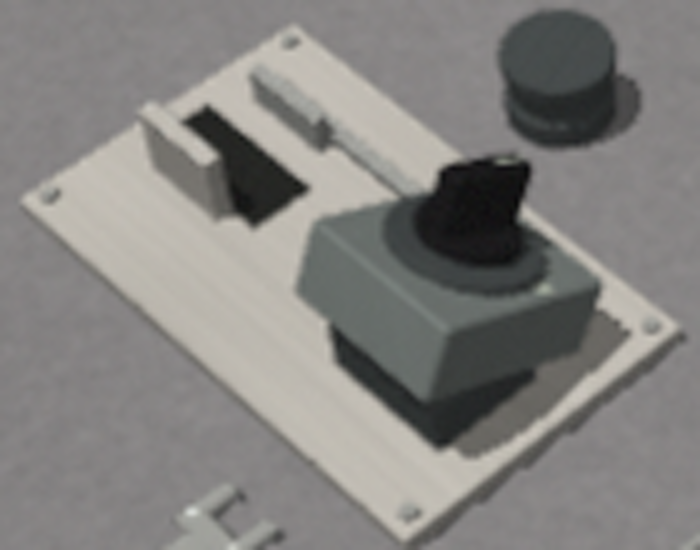

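The crop confirms it. The holder module is the large one; its band and contact end face the robot (low, −x). The two on the table are smaller. Knob pointer is at −x (released), with the square tick on the +y side. Next I'll measure.

```bash
cat > h.py <<'E'
import cv2, numpy as np
from bench import readout, vision
from scipy.spatial.transform import Rotation as R
def snap(n,save=None):
    s=vision.snapshot(n)
    if save: cv2.imwrite(f"pics/{save}.png",s["img"])
    s["R"]=cv2.Rodrigues(np.array(s["rvec"],float))[0]; s["t"]=np.array(s["tvec"],float).ravel()
    return s
def norm(s,p): return cv2.undistortPoints(np.array(p,float).reshape(-1,1,2),np.array(s["mtx"]),np.array(s["dist_coeffs"])).reshape(-1,2)
def plane(s,p,z):
    d=np.c_[norm(s,p),np.ones(len(norm(s,p)))]@s["R"]; o=-s["R"].T@s["t"]
    return o+d*((z-o[2])/d[:,2])[:,None]
def tri(a,pa,b,pb):
    X=cv2.triangulatePoints(np.c_[a["R"],a["t"]],np.c_[b["R"],b["t"]],norm(a,pa).T,norm(b,pb).T); return (X[:3]/X[3]).T
def proj(s,X): return cv2.projectPoints(np.array(X,float).reshape(-1,3),np.array(s["rvec"],float),np.array(s["tvec"],float),np.array(s["mtx"]),np.array(s["dist_coeffs"]))[0].reshape(-1,2)
def quad(mask,near=None,amin=20):
    cs=[c for c in cv2.findContours(mask.astype(np.uint8),cv2.RETR_EXTERNAL,cv2.CHAIN_APPROX_NONE)[0] if cv2.contourArea(c)>amin]
    c=min(cs,key=lambda c:np.linalg.norm(c.reshape(-1,2).mean(0)-near))
    h=cv2.convexHull(c)
    for e in np.arange(1,15,.25):
        q=cv2.approxPolyDP(h,e,True).reshape(-1,2)
        if len(q)<=4: break
    m=cv2.moments(c); return q, np.array([m["m10"],m["m01"]])/m["m00"], m["m00"]
E
python3 - <<'E'
from h import *
T=snap("top");S=snap("scene")
np.set_printoptions(precision=4,suppress=True)
pts={}
for n,s,lc,dc in(("top",T,(220,215),(427,242)),("scene",S,(396,301),(245,190))):
    im=s["img"].astype(int); b,g,r=im[...,0],im[...,1],im[...,2]
    print(n,"label",im[lc[1],lc[0]])
    lab=((g+r)/2-b>8)&(g>120)
    q=quad(lab,np.array(lc)); print("label",q)
    pl=(g>165); 
    p=quad(pl,np.array(dc),300); print("plate",p, plane(s,p[0],.012))
    pts[n]=(q,p)
print("label c",tri(T,[pts["top"][0][1]],S,[pts["scene"][0][1]]))
def c(s,x,y,w,h,f): return cv2.resize(s["img"][y:y+h,x:x+w],None,fx=f,fy=f,interpolation=cv2.INTER_CUBIC)
o=np.hstack([c(T,198,188,50,60,8),c(S,362,278,50+0,60,8)])
o=np.clip((o.astype(float)-20)*1.7,0,255).astype(np.uint8)
for k in range(0,800,80): cv2.putText(o,str(k//8),(k,10),0,.35,(0,255,255)); cv2.line(o,(k,12),(k,18),(0,255,255))
for k in range(0,480,80): cv2.putText(o,str(k//8),(0,k),0,.35,(0,255,255))
cv2.imwrite("pics/z.png",o)
E
```

```text
top label [150 162 162]
label (array([[228, 208],
       [229, 223],
       [212, 222],
       [210, 207]], dtype=int32), array([219.7375, 214.8786]), 263.5)
plate (array([[369, 200],
       [488, 210],
       [485, 283],
       [364, 274]], dtype=int32), array([426.5135, 241.9181]), 8875.5) [[ 0.6574 -0.0972  0.012 ]
 [ 0.6368 -0.3708  0.012 ]
 [ 0.4706 -0.3595  0.012 ]
 [ 0.4905 -0.0853  0.012 ]]
scene label [136 154 150]
label (array([[383, 298],
       [393, 293],
       [408, 305],
       [399, 311]], dtype=int32), array([395.5885, 301.5949]), 209.0)
plate (array([[233, 140],
       [309, 199],
       [255, 242],
       [180, 175]], dtype=int32), array([231.9633, 189.7519]), 3055.5) [[ 0.4691 -0.3595  0.012 ]
 [ 0.4895 -0.0879  0.012 ]
 [ 0.6561 -0.0983  0.012 ]
 [ 0.6343 -0.3693  0.012 ]]
label c [[0.6122 0.2263 0.0807]]
```

View pics/z.png

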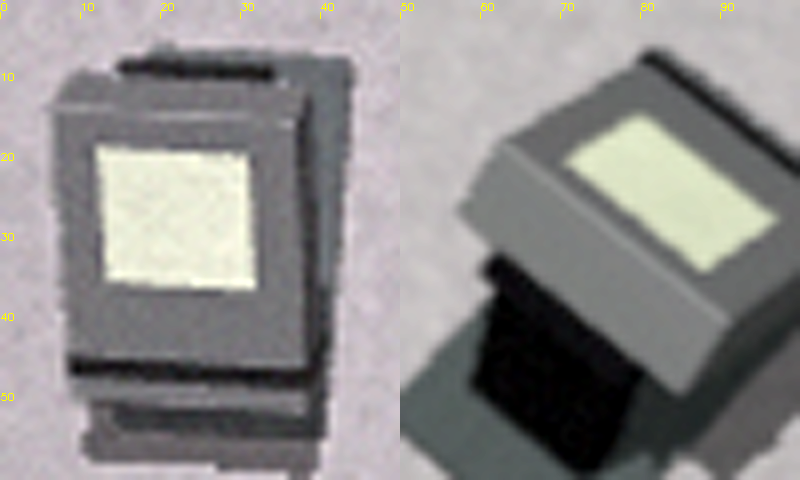

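The zoom shows the module's high edge: top corners at about (205,201.5) and (235,203), scene corners at (403,318) and (375,295). The band is low, at top row about 234. Next I'll triangulate and find the pad and knob.

```bash
python3 - <<'E'
from h import *
np.set_printoptions(precision=4,suppress=True)
T=snap("top");S=snap("scene")
zt=lambda u,v:(198+u-.4,188+v-.4); zs=lambda u,v:(362+u-50-.4,278+v-.4)
# order: high +y, high -y
H=tri(T,[zt(7,13.5),zt(37.2,15)],S,[zs(91,40),zs(63,17)])
# label: top tl,tr,br,bl ; +y is left; high end is up
L=tri(T,[zt(12,18.5),zt(31,19.3),zt(32,36.2),zt(13.2,35.3)],S,[zs(88.3,34),zs(70.5,20.3),zs(80,14.3),zs(97.2,27)])
print("high edge",H,np.linalg.norm(H[0]-H[1])); print("label",L,L.mean(0))
yv=H[0]-H[1]; print("yaw high",np.arctan2(-yv[0],yv[1]))
yv=L[0]-L[1]+L[3]-L[2];xv=L[0]-L[3]+L[1]-L[2]
print("yaw label y",np.arctan2(-yv[0],yv[1]),"x",np.arctan2(xv[1],xv[0]),"slope",np.arctan2(xv[2],np.hypot(*xv[:2])),np.linalg.norm(yv)/2,np.linalg.norm(xv)/2)
LE=plane(T,[zt(9,49.8),zt(38.3,51.5)],0.045); print("low edge guess",LE)
print("cams",-T["R"].T@T["t"],-S["R"].T@S["t"])
# pad
for n,s,pc,kc in(("top",T,(465,245),(398,242)),("scene",S,(223,168),(270,178))):
    g=s["img"].max(2); m=np.zeros_like(g)
    m[pc[1]-12:pc[1]+14,pc[0]-22:pc[0]+24]=g[pc[1]-12:pc[1]+14,pc[0]-22:pc[0]+24]<70
    q=quad(m,np.array(pc),30);P=plane(s,q[0],.012);print(n,"pad",q[0].tolist(),q[2]);print(P,P.mean(0))
    m=g*0; m[kc[1]-25:kc[1]+30,kc[0]-25:kc[0]+25]=g[kc[1]-25:kc[1]+30,kc[0]-25:kc[0]+25]<(45)
    c=max(cv2.findContours(m.astype(np.uint8),0,cv2.CHAIN_APPROX_NONE)[0],key=cv2.contourArea)
    print("knob dark",cv2.boundingRect(c),c.reshape(-1,2).mean(0),cv2.contourArea(c))
cv2.imwrite("pics/k.png",0*T["img"])
D=np.array([.563,-.2285,0]);Rz=R.from_euler("z",-.0757)
def d2w(p): return D+Rz.apply(p)
# expected points on knob from the text: head-top middle 78 high
n=R.from_euler("y",-26,degrees=True).apply([0,0,1])
for x in (-.01,0,.01):
  base=np.array([x,.08,.078])
  for h in (0,.02,.03,.04): 
    w=d2w(base+n*h); print(x,h,w,proj(T,w),proj(S,w))
w=d2w([0,-.085,.012]);print("pad exp",w,proj(T,w),proj(S,w))
E
```

```text
high edge [[0.6388 0.2561 0.0974]
 [0.6352 0.1921 0.0991]] 0.06412597838643763
label [[0.6293 0.2457 0.0923]
 [0.6277 0.2055 0.0919]
 [0.5946 0.207  0.0693]
 [0.5963 0.247  0.0712]] [0.612  0.2263 0.0812]
yaw high -0.055939815895341936
yaw label y -0.042586363008480406 x -0.04197845248576726 slope 0.5837253297404267 0.04016110967750232 0.039677698813718736
low edge guess [[0.5674 0.2616 0.045 ]
 [0.5641 0.1967 0.045 ]]
cams [0.4783 0.0126 1.0666] [1.0123 0.3641 0.859 ]
top pad [[448, 236], [481, 239], [480, 253], [448, 250]] 450.5
[[ 0.5766 -0.2761  0.012 ]
 [ 0.5702 -0.3524  0.012 ]
 [ 0.5384 -0.3493  0.012 ]
 [ 0.5449 -0.2755  0.012 ]] [ 0.5575 -0.3133  0.012 ]
knob dark (392, 250, 4, 3) [393.5 251. ] 4.0
scene pad [[212, 159], [217, 157], [235, 173], [225, 179]] 192.0
[[ 0.5488 -0.3506  0.012 ]
 [ 0.5362 -0.3464  0.012 ]
 [ 0.5444 -0.2749  0.012 ]
 [ 0.5732 -0.279   0.012 ]] [ 0.5507 -0.3127  0.012 ]
knob dark (258, 167, 23, 21) [270.2059 177.0882] 338.0
-0.01 0 [ 0.5591 -0.148   0.078 ] [[396.5178 241.0892]] [[267.1079 184.6099]]
-0.01 0.02 [ 0.5503 -0.1473  0.096 ] [[397.6347 24
[... 189 characters left out ...]

0 0 [ 0.5691 -0.1487  0.078 ] [[396.8312 236.3739]] [[263.6694 187.0867]]
0 0.02 [ 0.5603 -0.1481  0.096 ] [[397.9545 239.796 ]] [[266.0515 179.3909]]
0 0.03 [ 0.5559 -0.1477  0.105 ] [[398.5319 241.5565]] [[267.262  175.4796]]
0 0.04 [ 0.5516 -0.1474  0.114 ] [[399.1203 243.3514]] [[268.4858 171.525 ]]
0.01 0 [ 0.579  -0.1495  0.078 ] [[397.142  231.6675]] [[260.2027 189.5837]]
0.01 0.02 [ 0.5703 -0.1488  0.096 ] [[398.2715 234.9963]] [[262.5567 181.8835]]
0.01 0.03 [ 0.5659 -0.1485  0.105 ] [[398.8522 236.7089]] [[263.7531 177.9696]]
0.01 0.04 [ 0.5615 -0.1482  0.114 ] [[399.4439 238.4549]] [[264.9627 174.0123]]
pad exp [ 0.5566 -0.3133  0.012 ] [[464.2961 244.9125]] [[220.207  168.1233]]
```

Pad is at about (0.557, −0.313, 0.012) and matches the dock's frame. Next, an enhanced zoom of the knob in both views.

```bash
python3 - <<'E'
from h import *
T=snap("top");S=snap("scene")
def c(s,x,y,w,h,f): return cv2.resize(s["img"][y:y+h,x:x+w],None,fx=f,fy=f,interpolation=cv2.INTER_CUBIC)
o=np.hstack([c(T,373,215,50,50,8),c(S,245,155,50,50,8)])
o=np.clip(255*(o/255.)**.45,0,255).astype(np.uint8)
for k in range(0,800,80): cv2.putText(o,str(k//8),(k,10),0,.35,(0,255,255)); cv2.line(o,(k,12),(k,18),(0,255,255))
for k in range(0,400,80): cv2.putText(o,str(k//8),(0,k),0,.35,(0,255,255))
cv2.imwrite("pics/k.png",o)
E
```

```text
(no output)
```

View pics/k.png

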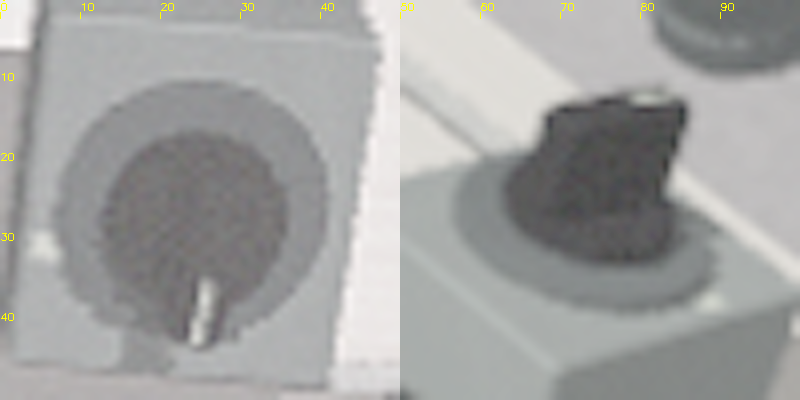

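```bash
python3 - <<'E'
from h import *
np.set_printoptions(precision=4,suppress=True)
T=snap("top");S=snap("scene")
zt=lambda u,v:(373+u-.4,215+v-.4); zs=lambda u,v:(245+u-50-.4,155+v-.4)
D=np.array([.563,-.2285,0]);Rz=R.from_euler("z",-.0757); Rh=Rz*R.from_euler("y",-26,degrees=True)
O=D+Rz.apply([0,.08,.078])
for n,a,b in(("ring",(24,26.7),(73.5,28.2)),("line",(25.2,39.2),(81,12.4)),("line end",(24,43.2),(83.5,12)),("sq tick",(5,30.5),(88.6,37.6))):
    X=tri(T,[zt(*a)],S,[zs(*b)])[0]; print(n,X,"head frame",Rh.inv().apply(X-O), "reproj err",proj(T,X)-zt(*a),proj(S,X)-zs(*b))
# predicted for knob at head-frame (0,0) with bar top height
for hx in (0,-.005):
  for ht in (.035,.04,.045):
    for r in (-.023,-.015,.023): 
      X=O+Rh.apply([hx+r,0,ht]); print(hx,ht,r,proj(T,X)-[372.6,214.6],proj(S,X)-[194.6,154.6])
for p in (22,60): pass
E
```

```text
ring [ 0.5577 -0.1466  0.084 ] head frame [-0.0077  0.0012  0.0104] reproj err [[-0.2612  0.1976]] [[-0.3144 -0.0508]]
line [ 0.5309 -0.1454  0.1123] head frame [-0.0194  0.0005  0.0477] reproj err [[ 0.2724 -0.206 ]] [[0.321  0.0493]]
line end [ 0.5234 -0.1442  0.1082] head frame [-0.028   0.0011  0.0473] reproj err [[ 0.5927 -0.4483]] [[0.6964 0.1038]]
sq tick [ 0.5506 -0.1083  0.0756] head frame [-0.0203  0.0389  0.0072] reproj err [[ 0.0391 -0.0288]] [[0.0471 0.007 ]]
0 0.035 -0.023 [[24.7446 38.227 ]] [[80.7335 17.0332]]
0 0.035 -0.015 [[25.2577 34.6375]] [[78.1665 17.6781]]
0 0.035 0.023 [[27.7196 17.2953]] [[65.5552 20.8461]]
0 0.04 -0.023 [[25.0297 39.171 ]] [[81.3571 15.0782]]
0 0.04 -0.015 [[25.5464 35.5671]] [[78.7867 15.7136]]
0 0.04 0.023 [[28.0258 18.1528]] [[66.1576 18.8348]]
0 0.045 -0.023 [[25.3174 40.1242]] [[81.9842 13.1125]]
0 0.045 -0.015 [[25.8378 36.5056]] [[79.4104 13.7382]]
0 0.045 0.023 [[28.335  19.0189]] [[66.7635 16.8121]]
-0.005 0.035 -0.023 [[24.4248 40.4595]] [[82.3229 16.6338]]
-0.005 0.035 -0.015 [[24.9368 36.8834]] [[79.7744 17.2742]]
-0.005 0.035 0.023 [[27.3934 19.6048]] [[67.2552 20.4191]]
-0.005 0.04 -0.023 [[24.7076 41.4126]] [[82.9486 14.6848]]
-0.005 0.04 -0.015 [[25.2232 37.8221]] [[80.3967 15.3156]]
-0.005 0.04 0.023 [[27.6973 20.4721]] [[67.8602 18.4141]]
-0.005 0.045 -0.023 [[24.9931 42.3747]] [[83.5777 12.7251]]
-0.005 0.045 -0.015 [[25.5124 38.7698]] [[81.0225 13.3463]]
-0.005 0.045 0.023 [[28.0041 21.348 ]] [[68.4686 16.3978]]
```

```bash
cat >> h.py <<'E'
def pose():
    s=readout.get_state(); return np.array(s["position"]),R.from_rotvec(s["tcp_rot"]),s
def goalR(yaw,a): # tool x forward, z down, tilted forward by a
    return R.from_euler("z",yaw)*R.from_euler("y",-a)*R.from_euler("x",np.pi)
def plan(Rg,grasp,back=0):
    """grasp: world grasp point; prints turn (tool axes) then shift (tool axes after the turn)"""
    p,r,s=pose(); tgt=np.array(grasp)+Rg.apply([0,0,.019-back])
    np.set_printoptions(precision=4,suppress=True)
    print("turn",(r.inv()*Rg).as_rotvec(),"then shift mm",Rg.inv().apply(tgt-p)*1000,"TCP goal",tgt)
E
python3 - <<'E'
from h import *
g=goalR(-.045,np.radians(-10)); print(g.as_matrix()); plan(g,[.615,.2257,.0684],.10)
E
```

```text
[[ 9.83810803e-01 -4.49848140e-02 -1.73472389e-01]
 [-4.43013936e-02 -9.98987671e-01  7.81153098e-03]
 [-1.73648178e-01  1.20129601e-16 -9.84807753e-01]]
turn [ 0.042  -0.1711  0.4816] then shift mm [ 336.0531 -806.6312   16.2332] TCP goal [0.6291 0.2251 0.1482]
```

```bash
python3 -m creep '0.0084 -0.0342 0.0963 0 0 0 1;0.0084 -0.0342 0.0963 0 0 0 1;0.0084 -0.0342 0.0963 0 0 0 1;0.0084 -0.0342 0.0963 0 0 0 1;0.0084 -0.0342 0.0963 0 0 0 1;0 0 0 10 -25 0 1;0 0 0 10 -25 0 1;0 0 0 10 -25 0 1'
python3 -m creep '0 0 0 10 -25 0 1;0 0 0 10 -25 0 1;0 0 0 10 -25 0 1;0 0 0 10 -25 0 1;0 0 0 10 -25 0 1;0 0 0 10 -25 0 1;0 0 0 10 -25 0 1;0 0 0 10 -25 0 1'
python3 -m creep '0 0 0 10 -25 0 1;0 0 0 10 -25 0 1;0 0 0 10 -25 0 1;0 0 0 10 -25 0 1;0 0 0 10 -25 0 1;0 0 0 10 -25 0 1;0 0 0 10 -25 0 1;0 0 0 10 -25 0 1'
python3 -m creep '0 0 0 10 -25 0 1;0 0 0 10 -25 0 1;0 0 0 10 -25 0 1;0 0 0 10 -25 0 1;0 0 0 10 -25 0 1;0 0 0 10 -25 0 1;0 0 0 10 -25 0 1;0 0 0 10 -25 0 1'
python3 - <<'E'
from h import *
plan(goalR(-.045,np.radians(-10)),[.615,.2257,.0684],.10)
E
```

```text
time: 1.17
position: [0.2982, -0.4918, 0.2171]
tcp_rot: [-3.125, 0.072, 0.273]
force: [0.7, -0.1, -0.6]
finger_gap: 1.007
gripper_force: 0.0
time: 1.83
position: [0.3861, -0.2951, 0.2036]
tcp_rot: [-3.126, 0.071, 0.272]
force: [0.2, 0.1, -0.4]
finger_gap: 1.0
gripper_force: 0.0
time: 2.5
position: [0.4738, -0.0987, 0.1897]
tcp_rot: [-3.125, 0.07, 0.272]
force: [1.0, 1.0, 0.1]
finger_gap: 1.003
gripper_force: 0.0
time: 3.17
position: [0.5615, 0.0977, 0.1757]
tcp_rot: [-3.125, 0.07, 0.273]
force: [0.8, 0.0, -0.4]
finger_gap: 1.002
gripper_force: 0.0
turn [ 0.0002 -0.0006  0.0002] then shift mm [  65.6015 -130.3169   16.3796] TCP goal [0.6291 0.2251 0.1482]
```

```bash
python3 -m creep '0 0 0 11 -21.5 2.7 1;0 0 0 11 -21.5 2.7 1;0 0 0 11 -21.5 2.7 1;0 0 0 11 -21.5 2.7 1;0 0 0 11 -21.5 2.7 1;0 0 0 11 -21.5 2.7 1;0 0 0 0 0 0 1;0 0 0 0 0 0 1'
python3 - <<'E'
from h import *
plan(goalR(-.045,np.radians(-10)),[.615,.2257,.0684],0)
E
```

```text
time: 3.83
position: [0.6287, 0.2234, 0.1475]
tcp_rot: [-3.126, 0.067, 0.274]
force: [-1.0, 0.2, 0.4]
finger_gap: 1.002
gripper_force: 0.0
turn [0.0009 0.0006 0.002 ] then shift mm [ 0.1561 -1.6832 99.2876] TCP goal [0.6117 0.2258 0.0497]
```

```bash
python3 -m creep '0 0 0 0 -1.7 16 1;0 0 0 0 0 16 1;0 0 0 0 0 16 1;0 0 0 0 0 16 1;0 0 0 0 0 15 1;0 0 0 0 0 10 1;0 0 0 0 0 10 1;0 0 0 0 0 0 1' 40
python3 -m creep '0 0 0 0 0 0 0.4;0 0 0 0 0 0 -1;0 0 0 0 0 0 -1;0 0 0 0 0 0 -1;0 0 0 0 0 0 -1;0 0 0 0 0 0 -1;0 0 0 0 0 0 -1;0 0 0 0 0 0 -1' 40
python3 -m creep '0 0 0 0 0 0 -1;0 0 0 0 0 0 -1;0 0 0 0 0 0 -1;0 0 0 0 0 0 -1' 40
```

```text
time: 4.5
position: [0.61, 0.224, 0.049]
tcp_rot: [-3.125, 0.071, 0.279]
force: [0.1, -0.6, 0.0]
finger_gap: 0.998
gripper_force: 0.0
time: 5.17
position: [0.6126, 0.2253, 0.0517]
tcp_rot: [-3.125, 0.07, 0.27]
force: [-0.1, 1.3, 5.1]
finger_gap: 0.759
gripper_force: 40.0
time: 5.5
position: [0.6126, 0.2252, 0.0517]
tcp_rot: [-3.125, 0.07, 0.27]
force: [0.6, 0.3, 6.1]
finger_gap: 0.754
gripper_force: 40.0
```

```bash
python3 -m creep '0 0 0 -1.7 0 -9.8 -1;0 0 0 -3.5 0 -19.7 -1;0 0 0 -3.5 0 -19.7 -1;0 0 0 -3.5 0 -19.7 -1;0 0 0 -3.5 0 -19.7 -1;0 0 0 -3.5 0 -19.7 -1;0 0 0 -3.5 0 -19.7 -1;0 0 0 -3.5 0 -19.7 -1' 40
python3 - <<'E'
from h import *
g=goalR(-.0757,np.radians(45)); plan(g,[.555,-.3133,.069],0); print(g.inv().apply([0,0,1]))
E
```

```text
time: 6.17
position: [0.6104, 0.2244, 0.2009]
tcp_rot: [-3.126, 0.07, 0.277]
force: [0.0, -0.1, -2.6]
finger_gap: 0.756
gripper_force: 40.0
turn [-0.0083  0.9623  0.0313] then shift mm [-103.6218  540.3336  101.9376] TCP goal [ 0.5684 -0.3143  0.0556]
[ 0.7071  0.     -0.7071]
```

```bash
python3 -m creep '-0.0009 0.107 0.0035 0 0 0 -1;-0.0009 0.107 0.0035 0 0 0 -1;-0.0009 0.107 0.0035 0 0 0 -1;-0.0009 0.107 0.0035 0 0 0 -1;-0.0009 0.107 0.0035 0 0 0 -1;-0.0009 0.107 0.0035 0 0 0 -1;-0.0009 0.107 0.0035 0 0 0 -1;-0.0009 0.107 0.0035 0 0 0 -1'
python3 -m creep '-0.0009 0.107 0.0035 0 0 0 -1;0 0 0 0 0 0 -1'
python3 - <<'E'
from h import *
g=goalR(-.0757,np.radians(45)); plan(g,[.555,-.3133,.129],0); print(pose()[2]["q"])
E
```

```text
time: 6.83
position: [0.6094, 0.2186, 0.199]
tcp_rot: [2.961, -0.115, 0.911]
force: [0.4, -2.0, -2.6]
finger_gap: 0.76
gripper_force: 40.0
time: 7.0
position: [0.6131, 0.2156, 0.2027]
tcp_rot: [2.93, -0.117, 0.976]
force: [-1.0, 0.5, -2.6]
finger_gap: 0.754
gripper_force: 40.0
turn [0.0266 0.1414 0.0068] then shift mm [-64.8223 531.7667  58.3911] TCP goal [ 0.5684 -0.3143  0.1156]
[ 0.2765  0.4763  1.8416 -0.8361  0.3186  2.6638]
```

```bash
python3 -m creep '0 -0.1 0 0 0 0 -1;0 -0.1 0 0 0 0 -1;0 -0.1 0 0 0 0 -1;0 -0.1 0 0 0 0 -1;0 0 0 0 0 0 -1'
python3 - <<'E'
from h import *
g=goalR(-.0757,np.radians(15)); plan(g,[.5,-.3133,.189],0); print(pose()[2]["q"])
E
```

```text
time: 7.42
position: [0.6229, 0.2119, 0.2076]
tcp_rot: [3.051, -0.149, 0.515]
force: [1.9, 0.7, -0.9]
finger_gap: 0.755
gripper_force: 40.0
turn [ 0.0341 -0.0737 -0.017 ] then shift mm [-84.7832 533.0085  15.5029] TCP goal [ 0.5049 -0.3137  0.1706]
[ 0.2187  0.4958  1.6017 -0.1917  0.7412  2.0087]
```

```bash
python3 -m creep '0.034 -0.074 -0.017 0 0 0 -1;0 0 0 5 0 -19.5 -1;0 0 0 5 0 -19.5 -1;0 0 0 5 0 -19.5 -1;0 0 0 -3.5 22 0.6 -1;0 0 0 -3.5 22 0.6 -1;0 0 0 -3.5 22 0.6 -1;0 0 0 -3.5 22 0.6 -1'
python3 -m creep '0 0 0 -3.5 22 0.6 -1;0 0 0 -3.5 22 0.6 -1;0 0 0 -3.5 22 0.6 -1;0 0 0 -3.5 22 0.6 -1;0 0 0 -3.5 22 0.6 -1;0 0 0 -3.5 22 0.6 -1;0 0 0 -3.5 22 0.6 -1;0 0 0 -3.5 22 0.6 -1'
python3 -m creep '0 0 0 -3.5 22 0.6 -1;0 0 0 -3.5 22 0.6 -1;0 0 0 -3.5 22 0.6 -1;0 0 0 -3.5 22 0.6 -1;0 0 0 -3.5 22 0.6 -1;0 0 0 -3.5 22 0.6 -1;0 0 0 -3.5 22 0.6 -1;0 0 0 -3.5 22 0.6 -1'
python3 -m creep '0 0 0 -3.5 22 0.6 -1;0 0 0 -3.5 22 0.6 -1;0 0 0 -3.5 22 0.6 -1;0 0 0 -3.5 22 0.6 -1;0 0 0 0 0 0 -1'
python3 - <<'E'
from h import *
g=goalR(-.0757,np.radians(45)); plan(g,[.555,-.3133,.129],0); print(pose()[2]["q"])
E
```

```text
time: 8.08
position: [0.5964, 0.1244, 0.259]
tcp_rot: [3.1, -0.113, 0.4]
force: [-0.0, -0.1, -2.8]
finger_gap: 0.756
gripper_force: 40.0
time: 8.75
position: [0.5576, -0.0492, 0.2481]
tcp_rot: [3.099, -0.115, 0.4]
force: [-0.3, -0.1, -2.7]
finger_gap: 0.753
gripper_force: 40.0
time: 9.42
position: [0.5187, -0.2226, 0.2372]
tcp_rot: [3.099, -0.115, 0.4]
force: [-0.1, 0.7, -1.8]
finger_gap: 0.754
gripper_force: 40.0
time: 9.83
position: [0.4996, -0.3132, 0.232]
tcp_rot: [3.094, -0.12, 0.402]
force: [-0.4, -0.0, -1.7]
finger_gap: 0.759
gripper_force: 40.0
turn [0.0093 0.5268 0.0017] then shift mm [-33.7606  -4.0771 130.8736] TCP goal [ 0.5684 -0.3143  0.1156]
[-0.84    0.3882  1.6939  0.2233  0.8769  0.681 ]
```

```bash
python3 -m creep '0.0012 0.066 0 0 0 0 -1;0.0012 0.066 0 0 0 0 -1;0.0012 0.066 0 0 0 0 -1;0.0012 0.066 0 0 0 0 -1;0.0012 0.066 0 0 0 0 -1;0.0012 0.066 0 0 0 0 -1;0.0012 0.066 0 0 0 0 -1;0.0012 0.066 0 0 0 0 -1'
python3 - <<'E'
from h import *
g=goalR(-.0757,np.radians(45)); plan(g,[.555,-.3133,.129],0); print(pose()[2]["q"])
E
```

```text
time: 10.5
position: [0.4995, -0.3082, 0.2323]
tcp_rot: [2.876, -0.104, 1.193]
force: [-0.0, 0.0, -2.6]
finger_gap: 0.754
gripper_force: 40.0
turn [-0.0036 -0.0008  0.002 ] then shift mm [-33.6461   0.8533 131.4908] TCP goal [ 0.5684 -0.3143  0.1156]
[-1.0768  0.3869  2.0397  1.2826  0.6733 -0.4759]
```

```bash
python3 -m creep '0 0 0 -4.2 0.1 16.4 -1;0 0 0 -4.2 0.1 16.4 -1;0 0 0 -4.2 0.1 16.4 -1;0 0 0 -4.2 0.1 16.4 -1;0 0 0 -4.2 0.1 16.4 -1;0 0 0 -4.2 0.1 16.4 -1;0 0 0 -4.2 0.1 16.4 -1;0 0 0 0 0 0 -1'
python3 - <<'E'
from h import *
g=goalR(-.0757,np.radians(45)); plan(g,[.555,-.3133,.129],0); print(pose()[2]["q"])
T=snap("top");S=snap("scene")
def c(s,x,y,w,h,f): return cv2.resize(s["img"][y:y+h,x:x+w],None,fx=f,fy=f,interpolation=cv2.INTER_CUBIC)
o=np.hstack([c(T,430,195,80,100,5),c(S,170,85,80,100,5)])
o=np.clip(255*(o/255.)**.6,0,255).astype(np.uint8)
for k in range(0,800,50): cv2.putText(o,str(k//5),(k,10),0,.35,(0,255,255)); cv2.line(o,(k,12),(k,18),(0,255,255))
for k in range(0,500,50): cv2.putText(o,str(k//5),(0,k),0,.35,(0,255,255))
cv2.imwrite("pics/h1.png",o)
E
```

```text
time: 11.17
position: [0.56, -0.3123, 0.1274]
tcp_rot: [2.884, -0.104, 1.185]
force: [-0.2, 0.6, -2.8]
finger_gap: 0.755
gripper_force: 40.0
turn [-0.0074  0.0059  0.0003] then shift mm [-2.3317  1.3823 14.3567] TCP goal [ 0.5684 -0.3143  0.1156]
[-0.9574  0.648   1.9926  1.6536  0.5813 -0.8146]
```

View pics/h1.png

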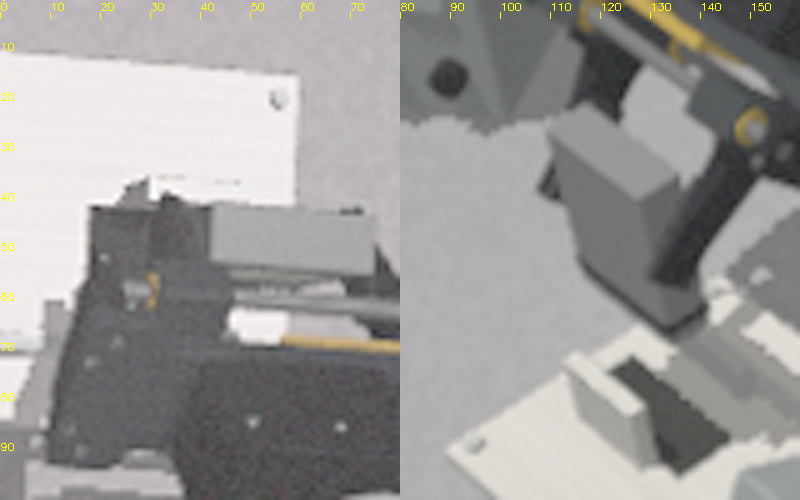

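```bash
python3 - <<'E'
from h import *
np.set_printoptions(precision=4,suppress=True)
T=snap("top");S=snap("scene")
zt=lambda u,v:(430+u-.4,195+v-.4); zs=lambda u,v:(170+u-80-.4,85+v-.4)
X=tri(T,[zt(75.5,42.2),zt(42.5,41),zt(75,55),zt(42.5,52.8)],S,[zs(109.8,26.3),zs(128,40),zs(116.5,20.5),zs(135,35.5)])
c=X.mean(0);print(X,c)
v=X[1]-X[0]+X[3]-X[2]; print("yaw y",np.arctan2(-v[0],v[1]),"thick",np.linalg.norm(X[0]+X[1]-X[2]-X[3])/2)
y=np.array([.0757,.997,0]);x=np.array([.997,-.0757,0])
for sy in(-1,1):
  print("pred bottom px",proj(S,c+x*.012+sy*y*.033-[0,0,.09]),"meas",zs(115.5,52.5) if sy<0 else zs(136.5,66.5))
p,r,_=pose(); print("grasp",p-r.apply([0,0,.019]))
D=np.array([.563,-.2285,0])+np.array([.0757,.997,0])*-.085; print("pad",D,"offset in dock x,y",(c-D)@x,(c-D)@y)
E
```

```text
[[ 0.5589 -0.3427  0.1736]
 [ 0.5623 -0.2787  0.1743]
 [ 0.5359 -0.3429  0.174 ]
 [ 0.5405 -0.2799  0.171 ]] [ 0.5494 -0.311   0.1732]
yaw y -0.06273587270108955 thick 0.022509787212805554
pred bottom px [[205.244  140.9491]] meas (205.1, 137.1)
pred bottom px [[223.3596 155.5855]] meas (226.1, 151.1)
grasp [ 0.5467 -0.3125  0.1445]
pad [ 0.5566 -0.3132  0.    ] offset in dock x,y -0.007297886635747173 0.0016675796966837916
```

Module hangs upright: top face at top px (472–505, 236–250), bottom edge at scene px (205,137)–(223,151), aligned with the fence. Next I'll lower it.

```bash
python3 - <<'E'
from h import *
g=goalR(-.0757,np.radians(45)); plan(g,[.554,-.3135,.080],0)
E
```

```text
turn [-0.0054  0.0007  0.0015] then shift mm [-40.4271   0.5863  50.8284] TCP goal [ 0.5674 -0.3145  0.0666]
```

```bash
python3 -m creep '-0.005 0 0.001 5.2 0.6 5.2 -1;0 0 0 -6.5 0 6.5 -1;0 0 0 -6.5 0 6.5 -1;0 0 0 -6.5 0 6.5 -1;0 0 0 -6.5 0 6.5 -1;0 0 0 -6.5 0 6.5 -1;0 0 0 -6.5 0 6.5 -1;0 0 0 -6.5 0 6.5 -1'
python3 -m creep '0 0 0 0 0 0 -1;0 0 0 0 0 0 -1'
python3 - <<'E'
from h import *
g=goalR(-.0757,np.radians(45)); plan(g,[.554,-.3135,.074],0)
E
```

```text
time: 12.03
position: [0.5683, -0.3157, 0.0669]
tcp_rot: [2.872, -0.108, 1.191]
force: [0.2, 0.2, -2.1]
finger_gap: 0.756
gripper_force: 40.0
time: 12.2
position: [0.5681, -0.3152, 0.0667]
tcp_rot: [2.874, -0.109, 1.191]
force: [0.5, -0.1, -1.8]
finger_gap: 0.756
gripper_force: 40.0
turn [-0.0003 -0.0003 -0.0001] then shift mm [-4.8669 -0.6329  3.8217] TCP goal [ 0.5674 -0.3145  0.0606]
```

Descend in 2 mm steps, watching the force.

```bash
D='0 0 0 0 0 0 -1'; python3 -m creep '0 0 0 -1.4 0 1.4 -1;0 0 0 -1.4 0 1.4 -1;0 0 0 0 0 0 -1' | grep -E 'pos|forc'; python3 -m creep '0 0 0 -1.4 0 1.4 -1;0 0 0 0 0 0 -1'| grep -E 'pos|forc'; python3 -m creep '0 0 0 -1.1 0 1.1 -1;0 0 0 0 0 0 -1'| grep -E 'pos|forc'
```

```text
position: [0.568, -0.3151, 0.0627]
force: [-0.1, 0.8, -2.5]
gripper_force: 40.0
position: [0.5679, -0.315, 0.0603]
force: [0.2, -0.3, -1.9]
gripper_force: 40.0
position: [0.5678, -0.3148, 0.0586]
force: [-0.6, 0.4, -2.0]
gripper_force: 40.0
```

```bash
python3 -m creep '0 0 0 -0.8 0 0.8 -1;0 0 0 0 0 0 -1' | grep -E 'pos|forc'; python3 -m creep '0 0 0 -0.8 0 0.8 -1;0 0 0 0 0 0 -1'| grep -E 'pos|forc'; python3 -m creep '0 0 0 -0.8 0 0.8 -1;0 0 0 0 0 0 -1'| grep -E 'pos|forc'
```

```text
position: [0.5678, -0.3148, 0.0575]
force: [0.1, 0.1, -2.6]
gripper_force: 40.0
position: [0.568, -0.3149, 0.0566]
force: [0.3, -0.5, -2.0]
gripper_force: 40.0
position: [0.5682, -0.3149, 0.0565]
force: [-3.0, 1.8, 5.0]
gripper_force: 40.0
```

Contact made. Now release and retreat along the tool axis.

```bash
python3 -m creep '0 0 0 0 0 0 -1;0 0 0 0 0 0 0.55;0 0 0 0 0 0 0.65;0 0 0 0 0 0 0.8;0 0 0 0 0 0 1;0 0 0 0 0 0 1;0 0 0 0 0 0 1;0 0 0 0 0 0 1' 10
python3 - <<'E'
from h import *
T=snap("top","t2");S=snap("scene")
def c(s,x,y,w,h,f): return cv2.resize(s["img"][y:y+h,x:x+w],None,fx=f,fy=f,interpolation=cv2.INTER_CUBIC)
o=np.hstack([c(T,430,195,80,100,5),c(S,170,105,80,100,5)])
o=np.clip(255*(o/255.)**.6,0,255).astype(np.uint8)
for k in range(0,800,50): cv2.putText(o,str(k//5),(k,10),0,.35,(0,255,255)); cv2.line(o,(k,12),(k,18),(0,255,255))
for k in range(0,500,50): cv2.putText(o,str(k//5),(0,k),0,.35,(0,255,255))
cv2.imwrite("pics/h2.png",o)
E
```

```text
time: 13.95
position: [0.5679, -0.3149, 0.0553]
tcp_rot: [2.875, -0.108, 1.191]
force: [0.1, 0.4, -0.6]
finger_gap: 0.987
gripper_force: 0.0
```

View pics/h2.png

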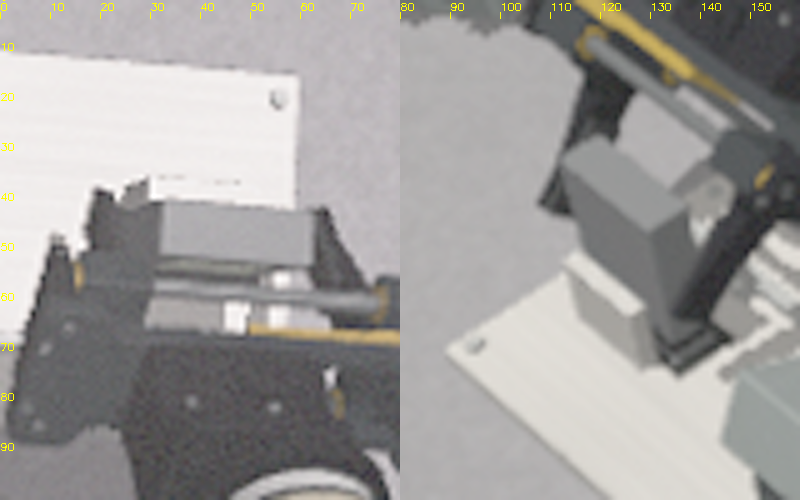

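```bash
python3 -m creep '0 0 0 0 0 -6 1;0 0 0 0 0 -12 1;0 0 0 0 0 -15 1;0 0 0 0 0 -20 1;0 0 0 0 0 -20 1;0 0 0 0 0 -20 1;0 0 0 0 0 -20 1;0 0 0 0 0 -20 1'
python3 - <<'E'
from h import *
np.set_printoptions(precision=4,suppress=True)
T=snap("top");S=snap("scene")
Dm=np.array([.563,-.2285,0]);Rz=R.from_euler("z",-.0757); Rh=Rz*R.from_euler("y",-26,degrees=True)
g=T["img"].max(2).astype(int); print(T["img"][241,475],T["img"][225,475])
P=plane(T,[(430+u-.4,195+v-.4) for u,v in((32,40.5),(63,42),(62,53.8),(32,52))],.102); print(P,"dock frame",Rz.inv().apply(P.mean(0)-Dm)-[0,-.085,0])
O=Dm+Rz.apply([0,.08,.078]); G=O+Rh.apply([-.0055,.0005,.0435]); print("knob G",G)
plan(goalR(-.0757,np.radians(26)),G,.10); print(pose()[2]["q"])
E
```

```text
time: 14.72
position: [0.4727, -0.3073, 0.1506]
tcp_rot: [2.875, -0.109, 1.19]
force: [-1.1, -0.3, 0.8]
finger_gap: 1.002
gripper_force: 0.0
[129 127 130] [213 215 222]
[[ 0.5702 -0.2802  0.102 ]
 [ 0.5675 -0.3463  0.102 ]
 [ 0.5429 -0.3435  0.102 ]
 [ 0.5464 -0.2797  0.102 ]] dock frame [0.0001 0.0009 0.102 ]
knob G [ 0.5451 -0.1464  0.1147]
turn [ 0.0019 -0.3326 -0.0004] then shift mm [  37.9726 -166.5341  -21.476 ] TCP goal [ 0.5097 -0.1437  0.1875]
[-1.1374  0.5638  2.1523  1.61    0.6656 -0.9507]
```

```bash
python3 -m creep '0 0 0 0 0 -15 1;0 -0.083 0 0 0 0 1;0 -0.083 0 0 0 0 1;0 -0.083 0 0 0 0 1;0 -0.083 0 0 0 0 1;0 0 0 0 0 0 1'
python3 -m creep '0 0 0 4.7 -20.8 -1 1;0 0 0 4.7 -20.8 -1 1;0 0 0 4.7 -20.8 -1 1;0 0 0 4.7 -20.8 -1 1;0 0 0 4.7 -20.8 -1 1;0 0 0 4.7 -20.8 -1 1;0 0 0 4.7 -20.8 -1 1;0 0 0 4.7 -20.8 -1 1'
python3 - <<'E'
from h import *
plan(goalR(-.0757,np.radians(26)),[.5451,-.1464,.1147],0); print(pose()[2]["q"])
E
```

```text
time: 15.32
position: [0.4658, -0.3043, 0.16]
tcp_rot: [3.018, -0.1, 0.831]
force: [-0.2, -0.6, 0.7]
finger_gap: 1.003
gripper_force: 0.0
time: 15.98
position: [0.5027, -0.1382, 0.186]
tcp_rot: [3.024, -0.107, 0.83]
force: [-0.3, -0.1, -0.0]
finger_gap: 1.001
gripper_force: 0.0
turn [-0.0164 -0.0814  0.001 ] then shift mm [  7.2741   4.9885 101.9186] TCP goal [ 0.5534 -0.147   0.0976]
[-0.6658  0.3485  2.1245  0.9609  0.3713  0.118 ]
```

```bash
python3 -m creep '-0.008 -0.04 0 0 0 0 0.2;-0.008 -0.041 0 0 0 0 0.2;0 0 0 0 0 0 0.2;0 0 0 0 0 0 0.2'
python3 - <<'E'
from h import *
plan(goalR(-.0757,np.radians(26)),[.5451,-.1464,.1147],0); print(pose()[2]["q"])
E
```

```text
time: 16.32
position: [0.5035, -0.1389, 0.1864]
tcp_rot: [3.042, -0.11, 0.709]
force: [-0.6, -0.4, -0.6]
finger_gap: 0.783
gripper_force: 0.0
turn [-0.0015 -0.0046  0.0033] then shift mm [  6.3958   4.3233 101.8868] TCP goal [ 0.5534 -0.147   0.0976]
[-0.6251  0.3428  2.0669  0.6293  0.4057  0.4757]
```

```bash
python3 -m creep '0 -0.004 0.003 6.2 4.3 15 0.2;0 0 0 0 0 15 0.2;0 0 0 0 0 15 0.2;0 0 0 0 0 15 0.2;0 0 0 0 0 12 0.2;0 0 0 0 0 8 0.2;0 0 0 0 0 5 0.2;0 0 0 0 0 0 0.2'
python3 - <<'E'
from h import *
plan(goalR(-.0757,np.radians(26)),[.5451,-.1464,.1147],0); print(pose()[2]["force"])
E
```

```text
time: 16.98
position: [0.5448, -0.1472, 0.1114]
tcp_rot: [3.045, -0.12, 0.699]
force: [0.0, 0.1, -0.1]
finger_gap: 0.601
gripper_force: 0.0
turn [-0.0007  0.0028 -0.0031] then shift mm [ 1.6456 -0.8447 16.176 ] TCP goal [ 0.5534 -0.147   0.0976]
[ 0.0223  0.0666 -0.0616]
```

```bash
python3 -m creep '0 0 0 1.6 -0.8 4 0.2;0 0 0 0 0 4 0.2;0 0 0 0 0 4 0.2;0 0 0 0 0 3.5 0.2;0 0 0 0 0 0 0.2'; python3 -m creep '0 0 0 0 0 0 -0.2;0 0 0 0 0 0 -0.4;0 0 0 0 0 0 -0.6;0 0 0 0 0 0 -1;0 0 0 0 0 0 -1;0 0 0 0 0 0 -1;0 0 0 0 0 0 -1;0 0 0 0 0 0 -1' 40
python3 - <<'E'
from h import *
plan(goalR(-.0757,np.radians(26)),[.5451,-.1464,.1147],0); s=pose()[2];print(s["force"],s["wrist_torque"],s["q"])
E
```

```text
time: 17.4
position: [0.5541, -0.147, 0.0994]
tcp_rot: [3.043, -0.117, 0.701]
force: [0.1, -0.4, 0.2]
finger_gap: 0.598
gripper_force: 0.0
time: 18.07
position: [0.5543, -0.1482, 0.1002]
tcp_rot: [3.039, -0.118, 0.703]
force: [-1.4, -2.5, 0.5]
finger_gap: 0.16
gripper_force: 40.0
turn [ 0.0031 -0.0006 -0.0014] then shift mm [-2.0326 -1.1249  1.8286] TCP goal [ 0.5534 -0.147   0.0976]
[-1.4193 -2.5153  0.5051] [-0.4589  0.3708 -0.1808] [-0.5686  0.5745  2.0136  0.9642  0.2521  0.1737]
```

```bash
python3 -m creep '0 0 0.07 0 -0.6 0 -1;0 0 0.07 0 0 0 -1;0 0 0.07 0 0 0 -1;0 0 0.07 0 0 0 -1;0 0 0.07 0 0 0 -1;0 0 0.07 0 0 0 -1;0 0 0.07 0 0 0 -1;0 0 0.07 0 0 0 -1' 50
python3 - <<'E'
from h import *
plan(goalR(-.0757,np.radians(26)),[.5451,-.1464,.1147],0); s=pose()[2];print(s["force"],s["wrist_torque"],s["q"])
E
```

```text
time: 18.73
position: [0.5536, -0.1504, 0.0999]
tcp_rot: [-2.816, 0.937, -0.668]
force: [-7.5, -11.6, 2.3]
finger_gap: 0.155
gripper_force: 50.0
turn [ 0.0093 -0.0029 -0.5646] then shift mm [-1.404  -3.3612  1.8143] TCP goal [ 0.5534 -0.147   0.0976]
[ -7.4862 -11.5811   2.2708] [-1.5582  1.4553 -0.663 ] [-0.5696  0.5748  2.0146  0.9627  0.2455  0.7372]
```

```bash
python3 -m creep '0 0 0 0 1.5 0 -1;0 0 0 0 1.5 0 -1;0 0 0.07 0 0.4 0 -1;0 0 0.07 0 0.4 0 -1;0 0 0.07 0 0.4 0 -1;0 0 0.07 0 0.4 0 -1' 50
python3 - <<'E'
from h import *
plan(goalR(-.0757,np.radians(26)),[.5451,-.1464,.1147],0); s=pose()[2];print(s["force"],s["wrist_torque"],s["q"])
E
```

```text
time: 19.23
position: [0.5526, -0.1515, 0.0995]
tcp_rot: [-2.605, 1.293, -0.627]
force: [1.4, -3.2, 2.7]
finger_gap: 0.159
gripper_force: 50.0
turn [ 0.0022 -0.0033 -0.8452] then shift mm [-0.3704 -4.5332  1.859 ] TCP goal [ 0.5534 -0.147   0.0976]
[ 1.4256 -3.1504  2.6969] [-0.3787 -0.0033 -0.3626] [-0.5777  0.5758  2.0166  0.9863  0.2532  0.9871]
```

Continue to about 1.15 rad.

```bash
python3 -m creep '0 0 0.07 0 0.4 0 -1;0 0 0.07 0 0.4 0 -1;0 0 0.07 0 0.3 0 -1;0 0 0.07 0 0.3 0 -1;0 0 0.04 0 0.2 0 -1;0 0 0 0 0 0 -1' 50
python3 - <<'E'
from h import *
plan(goalR(-.0757,np.radians(26)),[.5451,-.1464,.1147],0); s=pose()[2];print(s["force"],s["wrist_torque"],s["q"])
E
```

```text
time: 19.73
position: [0.5515, -0.1522, 0.0989]
tcp_rot: [-2.324, 1.656, -0.569]
force: [2.3, -2.8, 2.1]
finger_gap: 0.16
gripper_force: 50.0
turn [ 0.0014 -0.0036 -1.1619] then shift mm [ 0.7822 -5.2848  1.8447] TCP goal [ 0.5534 -0.147   0.0976]
[ 2.3185 -2.7521  2.092 ] [-0.3316 -0.158  -0.2101] [-0.5806  0.5765  2.019   0.9975  0.2531  1.2898]
```

```bash
python3 -m creep '0 0 0 0 0 0 -0.6;0 0 0 0 0 0 -0.4;0 0 0 0 0 0 -0.2;0 0 0 0 0 0 0;0 0 0 0 0 0 0;0 0 0 0 0 0 0;0 0 0 0 0 -5 0;0 0 0 0 0 -10 0' 10
python3 -m creep '0 0 0 0 0 -20 0;0 0 0 0 0 -20 0;0 0 0 0 0 -20 0;0 0 0 0 0 -20 0;0 0 0 0 0 -20 0;0 0 0 0 0 -20 0;0 0 0 0 0 -20 0;0 0 0 0 0 -20 0'
python3 - <<'E'
from h import *
T=snap("top");S=snap("scene")
def c(s,x,y,w,h,f): return cv2.resize(s["img"][y:y+h,x:x+w],None,fx=f,fy=f,interpolation=cv2.INTER_CUBIC)
o=np.hstack([c(T,360,190,133,140,3),c(S,175,105,133,140,3)])
cv2.imwrite("pics/f.png",np.clip(255*(o/255.)**.6,0,255).astype(np.uint8))
E
```

```text
time: 20.4
position: [0.5433, -0.15, 0.1108]
tcp_rot: [-2.326, 1.655, -0.561]
force: [0.2, 0.9, -0.3]
finger_gap: 0.489
gripper_force: 0.0
time: 21.07
position: [0.4728, -0.1445, 0.2561]
tcp_rot: [-2.326, 1.655, -0.563]
force: [0.6, -1.3, 0.8]
finger_gap: 0.502
gripper_force: 0.0
```

View pics/f.png

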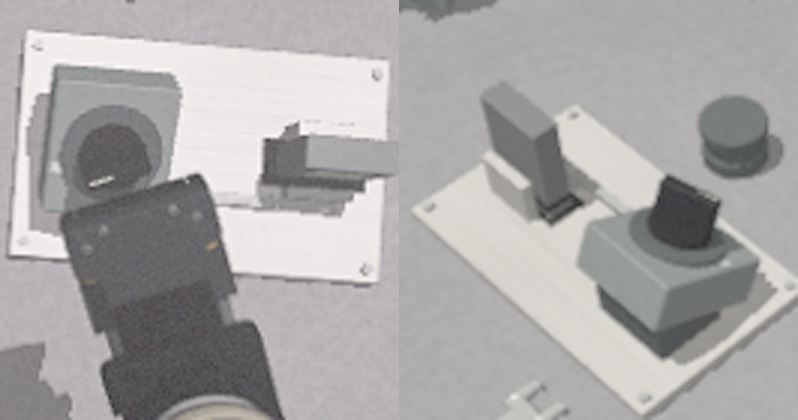

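The module still stands against the fence (scene crop ~525,140). The pointer line, at top crop (90–115, 178–187), has swung toward the square tick. I'll put a number on the angle.

```bash
python3 - <<'E'
from h import *
np.set_printoptions(precision=4,suppress=True)
T=snap("top")
Dm=np.array([.563,-.2285,0]);Rz=R.from_euler("z",-.0757); Rh=Rz*R.from_euler("y",-26,degrees=True)
O=Dm+Rz.apply([0,.08,.078])+Rh.apply([0,0,.0475])
def head(px):
    d=np.c_[norm(T,px),np.ones(len(px))]@T["R"]; o=-T["R"].T@T["t"]; n=Rh.apply([0,0,1])
    return Rh.inv().apply(o+d*((((O-o)@n)/(d@n))[:,None])-O)[:,:2]
for im,(x0,y0,x1,y1) in((cv2.imread("pics/top0.png"),(392,246,403,262)),(T["img"],(386,244,402,256))):
    g=im.min(2).astype(float)[y0:y1,x0:x1]; w=np.clip(g-np.median(g)-45,0,None)
    m=cv2.connectedComponentsWithStats((w>0).astype(np.uint8))
    k=1+np.argmax([w[m[1]==i].sum() for i in range(1,m[0])]); 
    ys,xs=np.nonzero(m[1]==k); h=head(np.c_[xs+x0,ys+y0].astype(float)); ww=w[ys,xs]
    c=np.average(h,axis=0,weights=ww); C=np.cov(h.T,aweights=ww); e=np.linalg.eigh(C)[1][:,1]; e=-e if e[0]>0 else e
    print(len(xs),"px",xs.min()+x0,xs.max()+x0,ys.min()+y0,ys.max()+y0,"centre",c,"angle",np.arctan2(e[1],-e[0]))
E
```

```text
41 px 394 402 250 261 centre [-0.028  -0.0009] angle -0.24208574155819235
12 px 390 397 249 251 centre [-0.0127  0.0115] angle 1.1342447198598897
```

The pointer reads about 1.13 rad, which agrees with the 1.16 rad commanded, so the knob is locked. The gripper is clear of everything.

```bash
python3 -m creep '0 0 0 0 0 0 0;0 0 0 0 0 0 0' | head -2; python3 -c "
from bench import finish_job; print(finish_job())"
```

```text
time: 21.38
position: [0.4735, -0.1446, 0.2544]
the job is handed in; nothing more can be done
None
```

The job is handed in: the module stands upright on the pad within about 1 mm of centre by camera measurement, the knob is turned to about 1.13 rad (locked needs 0.85), and it finished at about 21 s; I did not measure the gate's travel or check the bystanders separately, and no verdict was shown.

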